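Fill the tin of furniture feet on the counter balance

ROBOT

A 6-joint arm with a two-finger parallel gripper is mounted at the origin on the work surface. World frame = base frame: x ahead of the robot, y to its left, z up, the work surface at z = 0. Lengths are in m, angles in rad, forces in N, time in s.
With the tool pointing down it reaches from about 0.25 to 0.725 m from the base axis. Payload 4 kg.
Tool frame: the origin (TCP) lies on the centre line of the jaws, within the pads' length; the fingertips stand 17 mm ahead of it and the grasp point (between the pads) lies 2 mm behind it; z points along the fingers, y is the line along which they close (so a half turn about z gives the same grasp; the last joint's range is limited). The gripper opens to 85 mm and grips with 20 to 120 N. Pads are 22 mm wide; open, the fingers measure 114 mm over their backs; the gripper's body (76 mm by 85 mm) begins 54 mm behind the grasp point. The pads swing forward as they close: fully open they stand 13 mm farther back than shut.
Start: joints at [1.199, 0.241, 0.005, 1.335, 0, 1.571], TCP at [0.182, 0.466, 0.248] pointing down, gripper open.
Joint ranges: [-2.72, 2.72], [-1.05, 1.87], [-1.09, 1.28], [-1.99, 2.15], [-1.42, 1.44], [-3.14, 3.14]. Speed limits (rad/s): [2.79, 2.79, 3.14, 3.14, 3.14, 3.14].

INTERFACE

Orientations are given as a unit quaternion [x, y, z, w].
In Python, from workcell import bot, camera, get_calibration gives the robot as it stands.
- The arm moves only by the tool apply_moves, never from a script. Its argument "steps" is a list of rows, each a list of 3 entries, a list of its own where there are three numbers: the shift along the tool's x, y, z as a fraction of full scale, then the turn, a rotation vector about the tool's x, y, z as a fraction of full scale, then the opening, from 0 (shut) to 1 (fully open). A call has exactly 8 rows; each row shifts and turns the commanded pose from where the row before left it, along the tool's axes as they then stand; what a row does not reach is not made up. Full scale, the value 1, is 20 cm for a shift and pi rad for a turn. A row lasts 1/12 s, in which the tool goes at most 41.7 mm and 7.16 degrees, less where a joint would pass 70% of its speed; a pose out of reach is approached as far as the arm can. A call with a number of a shift or a turn outside -1 to 1 is refused whole. A call with a gripper value outside its range is refused whole. The fingers move at their own pace and stop on an object; the grip force is fixed at half the most. Time passes only in rows, so rows that do not move let the fingers close, or fill a call up. It gives the time, the measured TCP pose, the force, the opening and the grip force at its end, in the units of the state.
- bot.get_obs(): the state, without advancing time (a new reading comes with each control period).
- camera(name): name is "side" or "top" or "wrist"; returns (picture, depth): 400x640x3 uint8, red, green, blue; 400x640 float32, m along the optical axis (not along the pixel's ray), 0 where there is no reading.
- get_calibration(name): a dict with "fov_y" (degrees; the focal length in pixels is half the picture's height over the tangent of half this angle, whatever the lens; pixels are square), "cx", "cy" (the principal point, pixels), "rvec" (rotation vector, rad) and "tvec" (3), from world to camera coordinates, as OpenCV has them. Camera axes: x right, y down, z forward; pixel columns grow to the right and rows downward; lengths in m; the calibration is good to about 2 mm. A picture is of the moment at which its call begins: read the wrist's pose just before it. get_calibration takes no time and is no camera call; for the wrist camera it gives the pose at the moment of the call.
- bot.job_done(): hands the job in; it is judged then, once.
The state is a dict: "clock": time; "joint_pos": joint angles; "joint_vel": joint speeds; "tau": joint torques, N m; "eef_pos": TCP position; "tool_rot": TCP orientation; "ft_force": force on the tool from outside, world axes, zero at the start; "ft_torque": the same for the moment, N m; "grip_width": finger opening in m; "grasp_force": force on a finger pad.
Only numpy, scipy, OpenCV 4.12 (cv2) and the standard library are available. Lean on these libraries where they do the work, as an engineer would, in place of code of your own. Each camera call takes 0.05 s, during which the arm holds its last target. There are 200 camera calls.

TASK

Pack the two loose furniture feet from the counter into the tin on the balance with the other five, so that all seven stand upright on the tin's floor, six along the wall around one in the middle, and their weight brings the tin's pan down. The five already in the tin have spread out, so push them together to make room. Leave the other goods on the counter where they are.

Things in the scene. Friction and masses are not known exactly. Their poses are not given: they have to be found in the camera images.
- foot1: steel furniture foot, all seven alike: round body 40 mm in diameter, 20 mm high, with a nylon glide below (edge chamfered 3 mm wide, 4 mm high), and a 10 mm stud rising 30 mm from the middle of its top (stud top 50 mm above the origin); 0.22 kg, friction about 0.25 on the tin. Origin: centre of its underside, z up along the stud. At the start it stands in the tin.
- foot2: steel furniture foot, all seven alike: round body 40 mm in diameter, 20 mm high, with a nylon glide below (edge chamfered 3 mm wide, 4 mm high), and a 10 mm stud rising 30 mm from the middle of its top (stud top 50 mm above the origin); 0.22 kg, friction about 0.25 on the tin. Origin: centre of its underside, z up along the stud. At the start it stands in the tin.
- foot3: steel furniture foot, all seven alike: round body 40 mm in diameter, 20 mm high, with a nylon glide below (edge chamfered 3 mm wide, 4 mm high), and a 10 mm stud rising 30 mm from the middle of its top (stud top 50 mm above the origin); 0.22 kg, friction about 0.25 on the tin. Origin: centre of its underside, z up along the stud. At the start it stands in the tin.
- foot4: steel furniture foot, all seven alike: round body 40 mm in diameter, 20 mm high, with a nylon glide below (edge chamfered 3 mm wide, 4 mm high), and a 10 mm stud rising 30 mm from the middle of its top (stud top 50 mm above the origin); 0.22 kg, friction about 0.25 on the tin. Origin: centre of its underside, z up along the stud. At the start it stands in the tin.
- foot5: steel furniture foot, all seven alike: round body 40 mm in diameter, 20 mm high, with a nylon glide below (edge chamfered 3 mm wide, 4 mm high), and a 10 mm stud rising 30 mm from the middle of its top (stud top 50 mm above the origin); 0.22 kg, friction about 0.25 on the tin. Origin: centre of its underside, z up along the stud. At the start it stands in the tin.
- foot6: steel furniture foot, all seven alike: round body 40 mm in diameter, 20 mm high, with a nylon glide below (edge chamfered 3 mm wide, 4 mm high), and a 10 mm stud rising 30 mm from the middle of its top (stud top 50 mm above the origin); 0.22 kg, friction about 0.25 on the tin. Origin: centre of its underside, z up along the stud. At the start it stands on the counter, to the right of the scale.
- foot7: steel furniture foot, all seven alike: round body 40 mm in diameter, 20 mm high, with a nylon glide below (edge chamfered 3 mm wide, 4 mm high), and a 10 mm stud rising 30 mm from the middle of its top (stud top 50 mm above the origin); 0.22 kg, friction about 0.25 on the tin. Origin: centre of its underside, z up along the stud. At the start it stands on the counter, to the right of the scale.
- tin_floor (a point): centre of the inner floor (z up) of the round open metal tin fixed on the right-hand pan of the balance. Inside diameter 124 mm, wall 16 mm high (4 mm lower than the feet's bodies); floor 112 mm above the counter when the pan is up. Spread along the wall, five feet leave no room there for a sixth; six side by side leave about 2 mm around one in the middle.
- pan (a joint): travel of the pan with the tin, straight down: 0 = up, 0.012 m = fully down. At the start it is up: the iron weights on the other pan outweigh six feet, but not seven. Pressing down with 1 to 4 N also lowers it. Feet in the tin slide when pushed sideways low on the stud, until they meet one another.
- scale: green iron base of the counter balance, 150 x 440 mm; origin on the counter under the middle of the tin; the weight pan, with iron weights (tops 173 mm above the counter, 185 when risen), 200 mm across, lies 270 mm along its +y
- tape_measure: yellow and black tape measure, 74 x 44 x 66 mm; origin under its centre
- glue: white glue bottle with a red cap, 48 mm diameter, 130 mm tall; origin under its centre
- screwdriver: screwdriver lying on the counter; origin on the counter under it
- tape_roll: roll of grey tape lying flat, 90 mm outside diameter, 22 mm high; origin under its centre
- spare_disc: black rubber disc lying flat, 60 mm diameter, 12 mm high; origin under its centre
Things that resemble listed ones, but are neither listed nor needed, are in the scene too. What is shaped like the foot2 but turquoise is not meant.

How it is judged:
At the end, for the whole second after the job is handed in: All seven feet stand in the tin (each within 45 mm of its axis), upright within 0.08 rad, undersides within 3 mm of the tin's floor, at rest, and the tin's pan is down (more than 9 of its 12 mm), with the robot clear (value of joint pan above 0.009 m and horizontal distance between each of foot1, foot2, foot3, foot4, foot5, foot6, foot7 and tin_floor below 0.045 m and z of foot1 in the frame of tin_floor between -0.003 and 0.003 m and angle between each of foot1, foot2, foot3, foot4, foot5, foot6, foot7's own z axis and vertical below 0.08 rad and linear speed of each of foot1, foot2, foot3, foot4, foot5, foot6, foot7 below 0.02 m/s and z of foot2 in the frame of tin_floor between -0.003 and 0.003 m and z of foot3 in the frame of tin_floor between -0.003 and 0.003 m and z of foot4 in the frame of tin_floor between -0.003 and 0.003 m and z of foot5 in the frame of tin_floor between -0.003 and 0.003 m and z of foot6 in the frame of tin_floor between -0.003 and 0.003 m and z of foot7 in the frame of tin_floor between -0.003 and 0.003 m); the robot touches nothing.
It fails at once if the tape measure is moved more than 30 mm (distance of tape_measure from where it was at the start of the episode above 0.03 m).
It fails at once if the glue is moved more than 30 mm (distance of glue from where it was at the start of the episode above 0.03 m).
It fails at once if the screwdriver is moved more than 30 mm (distance of screwdriver from where it was at the start of the episode above 0.03 m).
It fails at once if the tape roll is moved more than 30 mm (distance of tape_roll from where it was at the start of the episode above 0.03 m).
It fails at once if the spare disc is moved more than 30 mm (distance of spare_disc from where it was at the start of the episode above 0.03 m).
It also fails if it takes over 64 s, if anything falls off the work surface, if the arm or the gripper's body presses on something with over 40 N, if the wrist force passes 120 N, or if a joint passes its speed limit or range.

## Working session

There is one attempt and no reset: what is moved stays moved. The work goes in short steps, Python scripts to look and compute and a tool call to move; the robot and the scene stay as the last step left them, time stands still between calls to the robot, and variables do not carry over. Pictures are saved under pics/ and viewed, at most 10 in all, crops included, and the job is handed in when it is done.

Besides the shell and the picture viewer there is one more tool, called by a JSON object that holds its "fn" and its "kwargs", one argument or row to a line. apply_moves: Moves the arm, as the interface text tells. Its arguments: {"type":"object","properties":{"steps":{"type":"array"}},"required":["steps"]}

```bash
ls; mkdir -p pics; cat > h.py <<'E'
import numpy as np, cv2
from workcell import bot, camera, get_calibration
def cal(n):
    c=get_calibration(n); f=200/np.tan(np.radians(c["fov_y"])/2)
    K=np.array([[f,0,c["cx"]],[0,f,c["cy"]],[0,0,1]]); R=cv2.Rodrigues(np.array(c["rvec"],float))[0]
    return K,R,np.array(c["tvec"],float)
def onplane(n,uv,z,c=None):
    K,R,t=c or cal(n); uv=np.atleast_2d(np.array(uv,float))
    d=(np.linalg.inv(K)@np.c_[uv,np.ones(len(uv))].T).T@R; o=-R.T@t
    return o+d*((z-o[2])/d[:,2])[:,None]
def proj(n,P,c=None):
    K,R,t=c or cal(n); q=(R@np.atleast_2d(P).T).T+t; q=(K@q.T).T; return q[:,:2]/q[:,2:]
def cloud(dep,c):
    K,R,t=c; v,u=np.mgrid[:400,:640]; p=np.stack([(u-K[0,2])/K[0,0]*dep,(v-K[1,2])/K[1,1]*dep,dep],-1)
    return (p-t)@R
def save(n,im): cv2.imwrite("pics/"+n,im[...,::-1])
E
python3 - <<'E'
from h import *
for n in ("top","side","wrist"):
    c=cal(n); im,d=camera(n); np.savez(f"{n}0.npz",im=im,d=d); print(n,get_calibration(n),-c[1].T@c[2])
    save(n+"0.png",im)
print({k:np.round(v,3) for k,v in bot.get_obs().items()})
E
```

```text
pics
top {'fov_y': 53.568005444822404, 'cx': 315.13549454635023, 'cy': 200.17326820793164, 'rvec': array([ 2.09606951, -2.14312957,  0.20236269]), 'tvec': array([-0.09387506,  0.58190881,  1.08423166])} [ 0.36196473 -0.10637935  1.17501219]
side {'fov_y': 54.88887274675141, 'cx': 315.80900129131334, 'cy': 192.87053321418364, 'rvec': array([ 0.28761434, -2.74523269,  1.33598018]), 'tvec': array([0.53228106, 0.21567519, 0.91675831])} [0.41423256 0.68414073 0.7284556 ]
wrist {'fov_y': 69.58938329798261, 'cx': 318.2272133490379, 'cy': 199.49534533538667, 'rvec': array([-2.39547787, -1.63722633, -0.22871295]), 'tvec': array([-0.49878762, -0.03566114,  0.37854204])} [0.11608387 0.49053471 0.3729906 ]
{'clock': np.float64(0.15), 'joint_pos': array([ 1.199,  0.241,  0.004,  1.335, -0.   ,  1.571]), 'joint_vel': array([-0.001, -0.003,  0.003, -0.001,  0.001,  0.001]), 'tau': array([ 1.0000e-03, -3.7263e+01,  2.5264e+01,  1.2000e-02,  0.0000e+00,
       -0.0000e+00]), 'eef_pos': array([0.181, 0.465, 0.248]), 'tool_rot': array([ 0.185,  0.983, -0.001, -0.   ]), 'ft_force': array([ 0.329,  0.759, -0.148]), 'ft_torque': array([-0.032,  0.021, -0.06 ]), 'grasp_force': np.float64(0.0), 'grip_width': np.float64(0.085)}
```

View pics/top0.png

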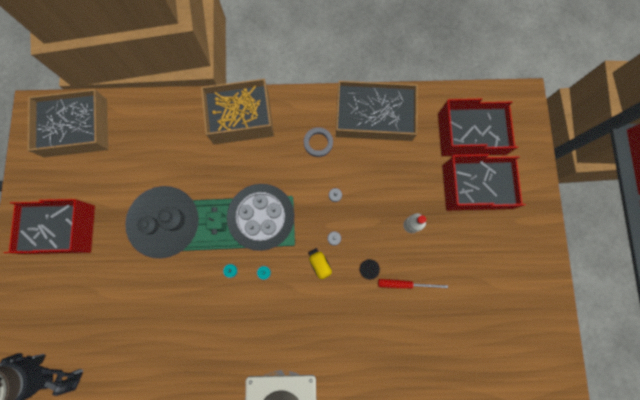

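View pics/side0.png

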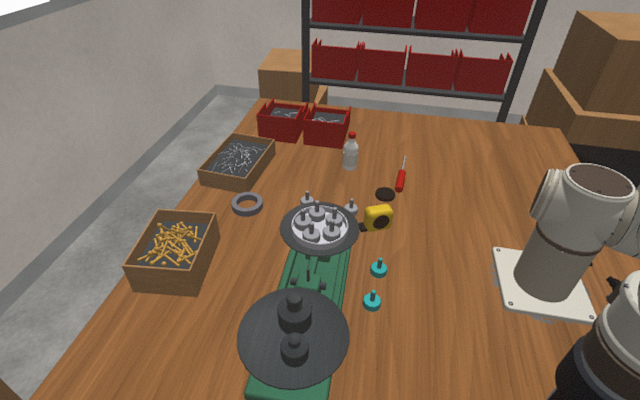

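The loose candidates in the top view are steel-grey feet at (336,195) and (334,238), and turquoise ones at (230,271) and (264,272). The grey pair fits: it is steel and right of the scale (−y). I'll confirm in one enlarged crop and measure.

```bash
python3 - <<'E'
from h import *
z=np.load("top0.npz"); im=z["im"]; c=cal("top")
cr=im[170:290,200:380]; save("crop1.png",cv2.resize(cr,None,fx=4.4,fy=4.4,interpolation=cv2.INTER_CUBIC))
P=cloud(z["d"],c)
hsv=cv2.cvtColor(im,cv2.COLOR_RGB2HSV)
print("grey feet",onplane("top",[[336,195],[334,238]],.02))
# height blobs: tops
m=((P[...,2]>.008)&(P[...,2]<.03)&(hsv[...,1]<60)).astype(np.uint8); m[:, :325]=0; m[:,345:]=0; m[:180]=0; m[250:]=0
n,l,s,ce=cv2.connectedComponentsWithStats(m)
for i in range(1,n):
    if s[i,4]>20: print(s[i],ce[i],onplane("top",ce[i],.02), P[l==i].mean(0))
print("tin",onplane("top",[262,216],.112))
# tin studs by depth
r=P[190:245,230:295]; print(np.round(np.percentile(r[...,2],[1,10,50,90,99]),3))
for u,v in ((262,201),(245,212),(279,209),(253,228),(269,227)): print(u,v,onplane("top",[u,v],.132)[0])
for nm,p in (("tape",(320,264)),("glue",(416,222)),("disc",(369,269)),("roll",(318,142))): print(nm,onplane("top",p,.03)[0])
E
```

```text
grey feet [[ 0.60094353 -0.16921823  0.02      ]
 [ 0.47310999 -0.15930999  0.02      ]]
[329 189  13  13 121] [334.90082645 195.05785124] [[ 0.60084178 -0.16594221  0.02      ]] [ 0.60113791 -0.16601356  0.01862044]
[328 232  13  13 129] [333.98449612 238.17829457] [[ 0.47259143 -0.15924875  0.02      ]] [ 0.47272685 -0.15930048  0.01880637]
tin [[0.52827776 0.03835873 0.112     ]]
[-0.003  0.048  0.114  0.132  0.161]
262 201 [0.56583302 0.03578961 0.132     ]
245 212 [0.53695897 0.08104917 0.132     ]
279 209 [ 0.54303847 -0.00971676  0.132     ]
253 228 [0.49355865 0.05934664 0.132     ]
269 227 [0.49527571 0.0169814  0.132     ]
tape [ 0.39883735 -0.11661076  0.03      ]
glue [ 0.51339769 -0.39880892  0.03      ]
disc [ 0.38172182 -0.25570548  0.03      ]
roll [ 0.76407923 -0.11937771  0.03      ]
```

View pics/crop1.png

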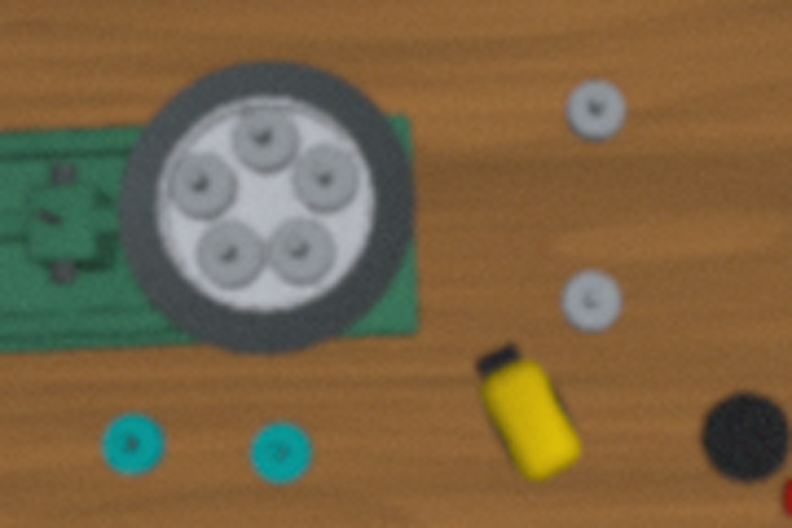

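The enlarged crop shows two plain steel feet at crop (596,108) and (592,300), with the turquoise pair left out. Next I align the tool's axes with the world and go above the tin.

{"fn": "apply_moves", "kwargs": {
  "steps": [
    [[0,0,0],[0,0,-0.0394],1],
    [[0,0,0],[0,0,-0.0394],1],
    [[0,0,0],[0,0,-0.0394],1],
    [[-0.14,-0.14,0],[0,0,0],0.4],
    [[-0.14,-0.14,0],[0,0,0],0.4],
    [[-0.14,-0.14,0],[0,0,0],0.4],
    [[-0.14,-0.14,0],[0,0,0],0.4],
    [[-0.14,-0.14,0],[0,0,0],0.4]
  ]
}}

```text
clock: 0.82
eef_pos: [0.3223, 0.3243, 0.2481]
tool_rot: [-0.0, 1.0, -0.0, -0.0]
ft_force: [-0.3, -0.1, -0.7]
grip_width: 0.0341
grasp_force: 0.0
```

```bash
python3 -c "
from h import *
o=bot.get_obs();print(o['clock'],o['joint_pos'].round(3),o['eef_pos'],o['tool_rot'].round(4))"
```

```text
0.8167 [ 0.789  0.156 -0.101  1.314 -0.     0.788] [0.3222749  0.32428205 0.24809377] [-2.e-04  1.e+00 -1.e-04 -1.e-04]
```

{"fn": "apply_moves", "kwargs": {
  "steps": [
    [[-0.14,-0.145,0],[0,0,0],0.4],
    [[-0.14,-0.145,0],[0,0,0],0.4],
    [[-0.14,-0.145,0],[0,0,0],0.4],
    [[-0.14,-0.145,0],[0,0,0],0.4],
    [[-0.14,-0.145,0],[0,0,0],0.4],
    [[-0.14,-0.145,0],[0,0,0],0.4],
    [[-0.14,-0.145,0],[0,0,0],0.4],
    [[-0.14,-0.145,0],[0,0,0],0.4]
  ]
}}

```text
clock: 1.48
eef_pos: [0.5464, 0.0918, 0.248]
tool_rot: [0.0, 1.0, 0.0, -0.0]
ft_force: [0.4, 0.8, 1.4]
grip_width: 0.0344
grasp_force: 0.0
```

{"fn": "apply_moves", "kwargs": {
  "steps": [
    [[-0.14,-0.14,0],[0,0,0],0.4],
    [[-0.12,-0.12,0],[0,0,0],0.4],
    [[0,0,0],[0,0,0],0.4],
    [[0,0,0],[0,0,0],0.4],
    [[0,0,0],[0,0,0],0.4],
    [[0,0,0],[0,0,0],0.4],
    [[0,0,0],[0,0,0],0.4],
    [[0,0,0],[0,0,0],0.4]
  ]
}}

```text
clock: 2.15
eef_pos: [0.5968, 0.0428, 0.2488]
tool_rot: [-0.001, 1.0, 0.0, 0.0]
ft_force: [-0.5, -0.3, -0.0]
grip_width: 0.0341
grasp_force: 0.0
```

```bash
python3 - <<'E'
from h import *
o=bot.get_obs(); c=cal("wrist"); im,d=camera("wrist"); np.savez("w1.npz",im=im,d=d,K=c[0],R=c[1],t=c[2])
save("w1.png",im); print(o['eef_pos'],-c[1].T@c[2])
P=cloud(d,c); 
m=((P[...,2]>.150)&(P[...,2]<.166)).astype(np.uint8)
n,l,s,ce=cv2.connectedComponentsWithStats(m)
for i in range(1,n):
    if s[i,4]>15: print(s[i],ce[i].round(1),onplane("wrist",ce[i],.162,c)[0].round(4),np.median(P[l==i],0).round(4))
E
```

```text
[0.59684825 0.04278674 0.24880393] [0.52656745 0.04229097 0.37426549]
[339  61  16  19 231] [346.5  69.9] [0.4959 0.0615 0.162 ] [0.496  0.0617 0.1615]
[278  63  17  18 228] [285.7  71.4] [0.4969 0.0202 0.162 ] [0.4968 0.0201 0.1614]
[621  99  19  33 447] [631.9 116.7] [0.5262 0.2647 0.162 ] [0.5264 0.2715 0.1535]
[361 125  16  16 198] [368.5 132.2] [0.5372 0.0785 0.162 ] [0.5371 0.0787 0.1614]
[260 129  17  15 196] [267.7 135.8] [0.5398 0.0059 0.162 ] [0.5399 0.0057 0.1614]
[310 162  15  16 176] [317.  169.8] [0.5645 0.0415 0.162 ] [0.5647 0.0415 0.1614]
```

View pics/w1.png

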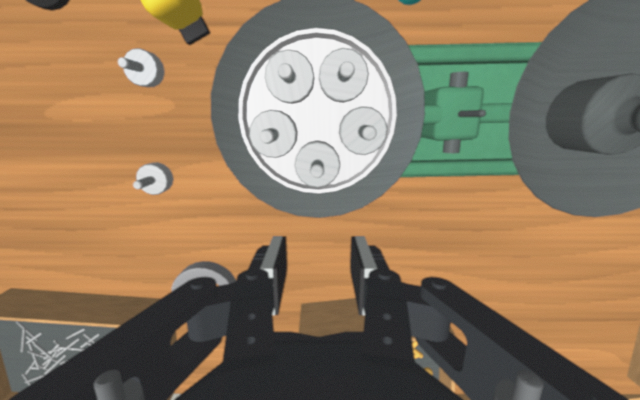

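The wrist view shows the five feet at (290,76), (344,74), (363,131), (273,133) and (317,163) in the tin centred near (318,111). The loose feet are at (143,67) and (154,179). Next I fit precise centres.

```bash
cat >> h.py <<'E'
def fitc(p):
    A=np.c_[2*p,np.ones(len(p))]; s=np.linalg.lstsq(A,(p**2).sum(1),rcond=None)[0]; return s[:2],np.sqrt(s[2]+s[0]**2+s[1]**2)
def discs(im,d,c,ztop,tol=.004,box=None,rmin=.012):
    "body tops at ztop: stud filled in, min enclosing circle in world xy on the plane"
    P=cloud(d,c); m=(abs(P[...,2]-ztop)<tol)
    if box is not None: m&=(P[...,0]>box[0])&(P[...,0]<box[1])&(P[...,1]>box[2])&(P[...,1]<box[3])
    m=cv2.morphologyEx(m.astype(np.uint8),cv2.MORPH_OPEN,np.ones((3,3)))
    out=[]
    for k in cv2.findContours(m,cv2.RETR_EXTERNAL,cv2.CHAIN_APPROX_NONE)[0]:
        if len(k)<20: continue
        q=onplane(None,k[:,0]+0.0,ztop,c)[:,:2]; (x,y),r=cv2.minEnclosingCircle(q.astype(np.float32))
        if r>rmin: out.append((round(x,4),round(y,4),round(r,4)))
    return out
def studs(d,c,lo,hi,box):
    P=cloud(d,c); m=(P[...,2]>lo)&(P[...,2]<hi)&(P[...,0]>box[0])&(P[...,0]<box[1])&(P[...,1]>box[2])&(P[...,1]<box[3])
    n,l,s,ce=cv2.connectedComponentsWithStats(m.astype(np.uint8))
    r=[]
    for i in range(1,n):
        if s[i,4]>20:
            q=P[l==i]; (x,y),rr=cv2.minEnclosingCircle(q[:,:2].astype(np.float32)); r.append((round(x,4),round(y,4),round(rr,4),s[i,4]))
    return r
TB=(.45,.61,-.04,.12); CB=(.42,.65,-.25,-.11)
E
python3 - <<'E'
from h import *
z=np.load("w1.npz"); c=(z["K"],z["R"],z["t"]); im,d=z["im"],z["d"]
print("bodies",discs(im,d,c,.132,.0025,TB)); print("studs",studs(d,c,.158,.168,TB))
print("loose",discs(im,d,c,.02,.005,CB),studs(d,c,.042,.058,CB))
# rim / floor
hsv=cv2.cvtColor(im,cv2.COLOR_RGB2HSV); P=cloud(d,c)
m=((hsv[...,2]>200)&(hsv[...,1]<40)).astype(np.uint8); m[:, :210]=0; m[230:]=0; m[:,430:]=0
k=max(cv2.findContours(m,cv2.RETR_EXTERNAL,cv2.CHAIN_APPROX_NONE)[0],key=cv2.contourArea)[:,0]
for zz in (.128,.112): print("rim",zz,fitc(onplane(0,k,zz,c)[:,:2]))
t=np.load("top0.npz"); ct=cal("top"); print("top",discs(t["im"],t["d"],ct,.132,.003,TB),discs(t["im"],t["d"],ct,.02,.006,CB,.01))
E
```

```text
bodies [(0.5654, 0.0417, 0.0197), (0.5402, 0.0051, 0.0198), (0.5376, 0.0793, 0.0197), (0.4964, 0.0197, 0.0199), (0.4954, 0.0621, 0.0197)]
studs [(0.4961, 0.0621, 0.0051, np.int32(200)), (0.4962, 0.0197, 0.0053, np.int32(198)), (0.5379, 0.0793, 0.0053, np.int32(169)), (0.5405, 0.0049, 0.0052, np.int32(166)), (0.5657, 0.0415, 0.0054, np.int32(149))]
loose [(0.6016, -0.1646, 0.0205), (0.4732, -0.1579, 0.0203)] [(0.4306, -0.1162, 0.0062, np.int32(66)), (0.4731, -0.1597, 0.0061, np.int32(129)), (0.6042, -0.1665, 0.0041, np.int32(88))]
rim 0.128 (array([0.5262438 , 0.04128211]), np.float64(0.0641387021333261))
rim 0.112 (array([0.52622277, 0.04121656]), np.float64(0.06830582771513312))
top [(0.4997, 0.0574, 0.0164)] [(0.4723, -0.1598, 0.0196), (0.6014, -0.167, 0.0196)]
```

{"fn": "apply_moves", "kwargs": {
  "steps": [
    [[0.169,0.032,0],[0,0,0],0.3],
    [[0.169,0.032,0],[0,0,0],0.3],
    [[0.169,0.032,0],[0,0,0],0.3],
    [[0,0,0],[0,0,0],0.3],
    [[0,0,0.16],[0,0,0],0.3],
    [[0,0,0.16],[0,0,0],0.3],
    [[0,0,0.1],[0,0,0],0.3],
    [[0,0,0.05],[0,0,0],0.3]
  ]
}}

```text
clock: 2.87
eef_pos: [0.494, 0.0611, 0.1519]
tool_rot: [-0.0, 1.0, -0.0, -0.002]
ft_force: [-0.3, -0.3, -0.3]
grip_width: 0.0255
grasp_force: 0.0
```

{"fn": "apply_moves", "kwargs": {
  "steps": [
    [[0,0,0],[0,0,0],0.3],
    [[0,0,0],[0,0,0],0],
    [[0,0,0],[0,0,0],0],
    [[0,0,0],[0,0,0],0],
    [[0,0,0],[0,0,0],0],
    [[0,0,0],[0,0,0],0],
    [[0,0,0],[0,0,0],0],
    [[0,0,0],[0,0,0],0]
  ]
}}

```text
clock: 3.53
eef_pos: [0.4968, 0.061, 0.1554]
tool_rot: [0.0, 1.0, 0.0, 0.001]
ft_force: [1.1, 0.1, 3.0]
grip_width: 0.0076
grasp_force: 58.9
```

{"fn": "apply_moves", "kwargs": {
  "steps": [
    [[-0.01,0.015,0],[0,0,0],0],
    [[-0.01,0.015,0],[0,0,0],0],
    [[-0.01,0.015,0],[0,0,0],0],
    [[-0.01,0.015,0],[0,0,0],0],
    [[-0.01,0.015,0],[0,0,0],0],
    [[0,0,0],[0,0,0],0],
    [[0,0,0],[0,0,0],0.3],
    [[0,0,0],[0,0,0],0.3]
  ]
}}

```text
clock: 4.2
eef_pos: [0.5058, 0.0761, 0.1537]
tool_rot: [0.0, 1.0, 0.0, -0.0]
ft_force: [-0.2, 0.4, 0.4]
grip_width: 0.0256
grasp_force: 0.0
```

```bash
cat > look.py <<'E'
from h import *
import sys
P0=[bot.get_obs()['eef_pos']]; c=cal("wrist"); im,d=camera("wrist")
T=np.array([.5262,.0413])
for f,a in ((discs,(im,d,c,.132,.003,TB)),(studs,(d,c,.156,.168,TB))):
    print(f.__name__)
    for q in f(*a):
        v=np.array(q[:2])-T; print(q[:3],(v*1000).round(1),"r %.1f a %.1f"%(1000*np.hypot(*v),np.degrees(np.arctan2(v[1],v[0]))))
if len(sys.argv)>1: save(sys.argv[1],im)
o=bot.get_obs(); print("eef",P0[0].round(4),o["eef_pos"].round(4),"grip",o["grip_width"].round(4),o["ft_force"].round(1),o["clock"])
E
python3 look.py w2.png
```

```text
discs
(0.5429, 0.0793, 0.02) [16.7 38. ] r 41.5 a 66.3
(0.53, 0.0012, 0.017) [  3.8 -40.1] r 40.3 a -84.6
(0.5037, 0.0764, 0.0197) [-22.5  35.1] r 41.7 a 122.7
(0.4949, 0.0203, 0.0199) [-31.3 -21. ] r 37.7 a -146.1
studs
(0.4965, 0.0195, 0.0057) [-29.7 -21.8] r 36.8 a -143.7
(0.5053, 0.0927, 0.0118) [-20.9  51.4] r 55.5 a 112.1
(0.5054, 0.0593, 0.012) [-20.8  18. ] r 27.5 a 139.1
(0.5042, 0.0766, 0.0055) [-22.   35.3] r 41.6 a 121.9
(0.5409, 0.0091, 0.0032) [ 14.7 -32.2] r 35.4 a -65.5
(0.5412, 0.0792, 0.0047) [15.  37.9] r 40.8 a 68.4Traceback (most recent call last):
  File "look.py", line 10, in <module>
    o=bot.get_obs(); print("eef",P0[0].round(4),o["eef_pos"].round(4),"grip",o["grip_width"].round(4),o["ft_force"].round(1),o["clock"])
                                                                             ^^^^^^^^^^^^^^^^^^^^^
AttributeError: 'float' object has no attribute 'round'
```

View pics/w2.png

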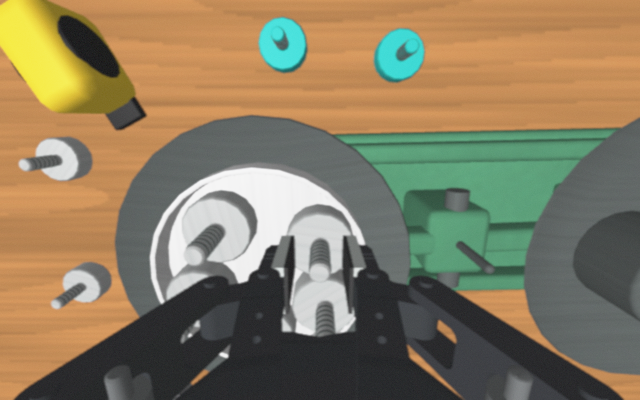

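D was dragged to about 122° and pushed B along; the fingers straddle its stud at (320,255). Next is E.

{"fn": "apply_moves", "kwargs": {
  "steps": [
    [[0,0,-0.1],[0,0,0],0.3],
    [[0,0,-0.1],[0,0,0],0.3],
    [[0.022,-0.143,0],[0,0,0],0.3],
    [[0.022,-0.143,0],[0,0,0],0.3],
    [[0,0,0],[0,0,0],0.3],
    [[0,0,0.1],[0,0,0],0.3],
    [[0,0,0.1],[0,0,0],0.3],
    [[0,0,0],[0,0,0],0.3]
  ]
}}

```text
clock: 4.92
eef_pos: [0.4944, 0.0185, 0.1507]
tool_rot: [0.001, 1.0, 0.0, -0.004]
ft_force: [-0.3, 0.3, -0.9]
grip_width: 0.0259
grasp_force: 0.0
```

{"fn": "apply_moves", "kwargs": {
  "steps": [
    [[0,0,0],[0,0,0],0],
    [[0,0,0],[0,0,0],0],
    [[0,0,0],[0,0,0],0],
    [[0,0,0],[0,0,0],0],
    [[-0.01,-0.015,0],[0,0,0],0],
    [[-0.01,-0.015,0],[0,0,0],0],
    [[-0.01,-0.015,0],[0,0,0],0],
    [[-0.01,-0.015,0],[0,0,0],0]
  ]
}}

```text
clock: 5.58
eef_pos: [0.5053, 0.0063, 0.1543]
tool_rot: [0.0, 1.0, 0.0, -0.0]
ft_force: [-0.2, 0.3, -2.6]
grip_width: 0.0079
grasp_force: 58.5
```

{"fn": "apply_moves", "kwargs": {
  "steps": [
    [[-0.008,-0.012,0],[0,0,0],0],
    [[0,0,0],[0,0,0],0],
    [[0,0,0],[0,0,0],0.3],
    [[0,0,0],[0,0,0],0.3],
    [[0,0,-0.15],[0,0,0],0.3],
    [[0,0,-0.18],[0,0,0],0.3],
    [[-0.2,0.0,-0.05],[0,0,0],0.3],
    [[-0.2,0.0,-0.05],[0,0,0],0.3]
  ]
}}

```text
clock: 6.25
eef_pos: [0.5878, 0.0042, 0.2448]
tool_rot: [0.0, 1.0, -0.0, 0.003]
ft_force: [0.8, 0.2, 0.7]
grip_width: 0.0255
grasp_force: 0.0
```

```bash
sed -i 's/o\["grip_width"\].round(4)/o["grip_width"]/' look.py; python3 look.py w3.png
```

```text
discs
(0.5652, 0.0412, 0.0198) [39.  -0.1] r 39.0 a -0.1
(0.5469, 0.005, 0.0199) [ 20.7 -36.3] r 41.8 a -60.3
(0.5443, 0.0789, 0.0199) [18.1 37.6] r 41.7 a 64.3
(0.5071, 0.0043, 0.0197) [-19.1 -37. ] r 41.6 a -117.3
(0.5049, 0.0758, 0.0199) [-21.3  34.5] r 40.5 a 121.7
studs
(0.5053, 0.0762, 0.0054) [-20.9  34.9] r 40.7 a 120.9
(0.5072, 0.0041, 0.0054) [-19.  -37.2] r 41.8 a -117.1
(0.547, 0.0792, 0.0043) [20.8 37.9] r 43.2 a 61.2
(0.549, 0.0048, 0.0049) [ 22.8 -36.5] r 43.0 a -58.0
(0.5658, 0.0412, 0.0053) [39.6 -0.1] r 39.6 a -0.1
eef [0.5878 0.0042 0.2448] [0.5976 0.0042 0.2432] grip 0.02607008955399634 [10.2 -0.2  0.1] 6.3
```

Ring is formed (A at r≈39.5, the rest ≈41–42). I ease A outward to the wall, then go above the nearer loose foot.

{"fn": "apply_moves", "kwargs": {
  "steps": [
    [[0.052,0.092,0],[0,0,0],0.3],
    [[0.052,0.092,0],[0,0,0],0.3],
    [[0,0,0],[0,0,0],0.3],
    [[0,0,0.15],[0,0,0],0.3],
    [[0,0,0.15],[0,0,0],0.3],
    [[0,0,0.09],[0,0,0],0.3],
    [[0,0,0.04],[0,0,0],0.3],
    [[0,0,0],[0,0,0],0.3]
  ]
}}

```text
clock: 6.97
eef_pos: [0.5645, 0.0407, 0.1523]
tool_rot: [0.0, 1.0, -0.0, -0.002]
ft_force: [0.4, -0.3, 0.4]
grip_width: 0.0255
grasp_force: 0.0
```

{"fn": "apply_moves", "kwargs": {
  "steps": [
    [[0,0,0],[0,0,0],0],
    [[0,0,0],[0,0,0],0],
    [[0,0,0],[0,0,0],0],
    [[0,0,0],[0,0,0],0],
    [[-0.006,0,0],[0,0,0],0],
    [[-0.006,0,0],[0,0,0],0],
    [[0,0,0],[0,0,0],0],
    [[0,0,0],[0,0,0],0.3]
  ]
}}

```text
clock: 7.63
eef_pos: [0.569, 0.0411, 0.1548]
tool_rot: [0.0, 1.0, 0.0, 0.001]
ft_force: [-0.2, -0.2, -0.4]
grip_width: 0.0184
grasp_force: 0.0
```

{"fn": "apply_moves", "kwargs": {
  "steps": [
    [[0,0,0],[0,0,0],0.3],
    [[0,0,-0.13],[0,0,0],0.3],
    [[0,0,-0.15],[0,0,0],0.3],
    [[0,0,-0.15],[0,0,0],0.3],
    [[0.08,-0.167,0],[0,0,0],0.3],
    [[0.08,-0.167,0],[0,0,0],0.3],
    [[0.08,-0.167,0],[0,0,0],0.3],
    [[0.08,-0.167,0],[0,0,0],0.3]
  ]
}}

```text
clock: 8.3
eef_pos: [0.5036, -0.0934, 0.2402]
tool_rot: [-0.0, 1.0, -0.0, 0.0]
ft_force: [0.0, -0.8, -0.2]
grip_width: 0.0255
grasp_force: 0.0
```

{"fn": "apply_moves", "kwargs": {
  "steps": [
    [[0.08,-0.167,0],[0,0,0],0.3],
    [[0.076,-0.166,0],[0,0,0],0.3],
    [[0,0,0.15],[0,0,0],0.3],
    [[0,0,0.15],[0,0,0],0.3],
    [[0,0,0.15],[0,0,0],0.3],
    [[0,0,0.1],[0,0,0],0.3],
    [[0,0,0],[0,0,0],0.3],
    [[0,0,0],[0,0,0],0.3]
  ]
}}

```text
clock: 8.97
eef_pos: [0.4722, -0.1588, 0.1294]
tool_rot: [0.0, 1.0, 0.001, -0.002]
ft_force: [1.1, -1.4, 0.7]
grip_width: 0.026
grasp_force: 0.0
```

```bash
cat > look2.py <<'E'
from h import *
e=[bot.get_obs()["eef_pos"]]; c=cal("wrist"); im,d=camera("wrist"); e.append(bot.get_obs()["eef_pos"])
print(np.round(e,4)); print("loose",discs(im,d,c,.02,.005,CB),studs(d,c,.044,.058,CB))
E
python3 look2.py
```

```text
[[ 0.4722 -0.1588  0.1294]
 [ 0.4735 -0.1592  0.1309]]
loose [(0.5984, -0.167, 0.02), (0.4715, -0.1603, 0.0201)] [(0.4258, -0.12, 0.0114, np.int32(96)), (0.4727, -0.1604, 0.0052, np.int32(161))]
```

{"fn": "apply_moves", "kwargs": {
  "steps": [
    [[0,0,0.16],[0,0,0],0.3],
    [[0,0,0.16],[0,0,0],0.3],
    [[0,0,0.08],[0,0,0],0.3],
    [[0,0,0.045],[0,0,0],0.3],
    [[0,0,0],[0,0,0],0],
    [[0,0,0],[0,0,0],0],
    [[0,0,0],[0,0,0],0],
    [[0,0,0],[0,0,0],0]
  ]
}}

```text
clock: 9.68
eef_pos: [0.4744, -0.1595, 0.0428]
tool_rot: [0.0, 1.0, -0.0, 0.001]
ft_force: [0.8, 0.1, -1.7]
grip_width: 0.0078
grasp_force: 58.4
```

{"fn": "apply_moves", "kwargs": {
  "steps": [
    [[0,0,0],[0,0,0],0],
    [[0,0,-0.1],[0,0,0],0],
    [[0,0,-0.15],[0,0,0],0],
    [[0,0,-0.15],[0,0,0],0],
    [[0,0,-0.15],[0,0,0],0],
    [[0,0,-0.15],[0,0,0],0],
    [[0,0,-0.15],[0,0,0],0],
    [[0,0,0],[0,0,0],0]
  ]
}}

```text
clock: 10.35
eef_pos: [0.4766, -0.1603, 0.2185]
tool_rot: [0.0, 1.0, -0.002, 0.006]
ft_force: [1.0, 0.6, -1.3]
grip_width: 0.0075
grasp_force: 58.6
```

{"fn": "apply_moves", "kwargs": {
  "steps": [
    [[-0.01,0.16,0],[0,0,0],0],
    [[-0.01,0.16,0],[0,0,0],0],
    [[-0.01,0.16,0],[0,0,0],0],
    [[-0.01,0.16,0],[0,0,0],0],
    [[-0.01,0.16,0],[0,0,0],0],
    [[-0.01,0.16,0],[0,0,0],0],
    [[0,0.043,0],[0,0,0],0],
    [[0,0,0],[0,0,0],0]
  ]
}}

```text
clock: 11.02
eef_pos: [0.4849, 0.0438, 0.2111]
tool_rot: [-0.002, 1.0, 0.0, -0.0]
ft_force: [0.0, -0.4, -2.0]
grip_width: 0.0075
grasp_force: 58.9
```

```bash
cat > look3.py <<'E'
from h import *
import sys
e=[bot.get_obs()["eef_pos"]]; c=cal("side"); w=cal("wrist"); im,d=camera("wrist"); si,sd=camera("side"); o=bot.get_obs();e.append(o["eef_pos"])
print(np.round(e,4),o["grip_width"],o["grasp_force"],o["clock"])
a=cv2.resize(si[150:300,220:420],(533,400)); save(sys.argv[1],cv2.resize(np.hstack([im[:,160:480],a]),None,fx=.9,fy=.9))
E
python3 look3.py w4.png
```

```text
[[0.4849 0.0438 0.2111]
 [0.485  0.0414 0.2111]] 0.0074144149050314285 58.89710783958435 11.1167
```

View pics/w4.png

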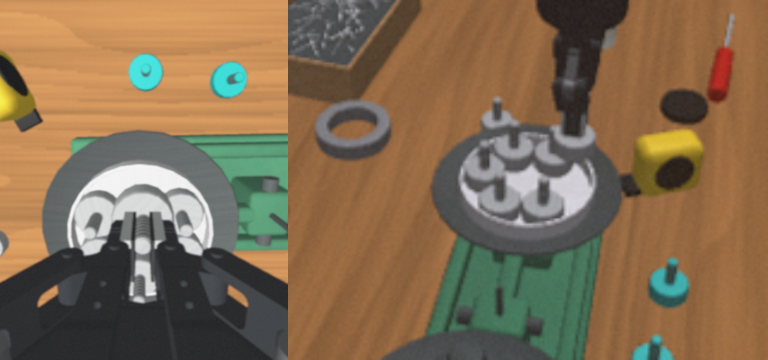

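The foot hangs upright below the jaws (wrist view at (142,240)), over the free slot on the robot's side of the tin. I lower it, then release.

{"fn": "apply_moves", "kwargs": {
  "steps": [
    [[0,-0.005,0.08],[0,0,0],0],
    [[0,0,0.08],[0,0,0],0],
    [[0,0,0.03],[0,0,0],0],
    [[0,0,0.03],[0,0,0],0],
    [[0,0,0.03],[0,0,0],0],
    [[0,0,0.02],[0,0,0],0],
    [[0,0,0.015],[0,0,0],0],
    [[0,0,0],[0,0,0],0]
  ]
}}

```text
clock: 11.78
eef_pos: [0.4852, 0.0403, 0.154]
tool_rot: [0.0, 1.0, -0.0, -0.0]
ft_force: [-0.2, -0.0, -2.7]
grip_width: 0.0078
grasp_force: 59.2
```

```bash
python3 -c "
from h import *
o=bot.get_obs();print(o['eef_pos'],o['ft_force'])"
```

```text
[0.48519991 0.04032911 0.15402199] [-0.17975641 -0.04294186 -2.69519189]
```

{"fn": "apply_moves", "kwargs": {
  "steps": [
    [[0,0,0],[0,0,0],0.3],
    [[0,0,0],[0,0,0],0.3],
    [[0,0,-0.15],[0,0,0],0.3],
    [[0,0,-0.18],[0,0,0],0.3],
    [[-0.15,0,-0.12],[0,0,0],0.3],
    [[-0.19,0,0],[0,0,0],0.3],
    [[-0.19,0,0],[0,0,0],0.3],
    [[-0.02,0,0],[0,0,0],0.3]
  ]
}}

```text
clock: 12.45
eef_pos: [0.601, 0.0406, 0.2433]
tool_rot: [0.0, 1.0, 0.0, 0.002]
ft_force: [-0.6, -0.2, -1.1]
grip_width: 0.0256
grasp_force: 0.0
```

{"fn": "apply_moves", "kwargs": {
  "steps": [
    [[0,0,0],[0,0,0],0.3],
    [[0,0,0],[0,0,0],0.3],
    [[0,0,0],[0,0,0],0.3],
    [[0,0,0],[0,0,0],0.3],
    [[0,0,0],[0,0,0],0.3],
    [[0,0,0],[0,0,0],0.3],
    [[0,0,0],[0,0,0],0.3],
    [[0,0,0],[0,0,0],0.3]
  ]
}}

```text
clock: 13.12
eef_pos: [0.595, 0.0405, 0.2447]
tool_rot: [0.0, 1.0, 0.0, 0.0]
ft_force: [-0.5, 0.5, 1.4]
grip_width: 0.0256
grasp_force: 0.0
```

```bash
python3 look.py w5.png; python3 look2.py
```

```text
discs
(0.5677, 0.0412, 0.0198) [41.5 -0.1] r 41.5 a -0.1
(0.5468, 0.0052, 0.0197) [ 20.6 -36.1] r 41.6 a -60.3
(0.5072, 0.0044, 0.0198) [-19.  -36.9] r 41.5 a -117.2
(0.5245, 0.0783, 0.0391) [-1.7 37. ] r 37.0 a 92.6
(0.4845, 0.0402, 0.0198) [-41.7  -1.1] r 41.7 a -178.5
studs
(0.4855, 0.0403, 0.0052) [-40.7  -1. ] r 40.7 a -178.6
(0.505, 0.0767, 0.0055) [-21.2  35.4] r 41.3 a 120.9
(0.5085, 0.0049, 0.0053) [-17.7 -36.4] r 40.5 a -115.9
(0.5457, 0.0789, 0.005) [19.5 37.6] r 42.4 a 62.6
(0.547, 0.0049, 0.0055) [ 20.8 -36.4] r 41.9 a -60.3
(0.5683, 0.0411, 0.0054) [42.1 -0.2] r 42.1 a -0.3
eef [0.595  0.0405 0.2447] [0.5951 0.0405 0.2446] grip 0.025938597562760617 [ 0.1  0.9 -0.2] 13.1667
[[0.5951 0.0405 0.2446]
 [0.5951 0.0404 0.2445]]
loose [(0.6014, -0.1651, 0.0204)] [(0.4287, -0.118, 0.0085, np.int32(76)), (0.6029, -0.1667, 0.0055, np.int32(82))]
```

All six ring feet sit at r ≈ 41–42 mm, with about 2 mm free around the centre. Next, the second loose foot.

{"fn": "apply_moves", "kwargs": {
  "steps": [
    [[-0.005,-0.172,0],[0,0,0],0.3],
    [[-0.005,-0.172,0],[0,0,0],0.3],
    [[-0.005,-0.172,0],[0,0,0],0.3],
    [[-0.005,-0.172,0],[0,0,0],0.3],
    [[-0.005,-0.172,0],[0,0,0],0.3],
    [[-0.005,-0.172,0],[0,0,0],0.3],
    [[0,0,0.15],[0,0,0],0.3],
    [[0,0,0.15],[0,0,0],0.3]
  ]
}}

```text
clock: 13.88
eef_pos: [0.6027, -0.1693, 0.1858]
tool_rot: [0.002, 1.0, -0.001, 0.003]
ft_force: [0.5, 0.2, -0.3]
grip_width: 0.0257
grasp_force: 0.0
```

{"fn": "apply_moves", "kwargs": {
  "steps": [
    [[0,0,0.15],[0,0,0],0.3],
    [[0,0,0.12],[0,0,0],0.3],
    [[0,0,0],[0,0,0],0.3],
    [[0,0,0],[0,0,0],0.3],
    [[0,0,0],[0,0,0],0.3],
    [[0,0,0],[0,0,0],0.3],
    [[0,0,0],[0,0,0],0.3],
    [[0,0,0],[0,0,0],0.3]
  ]
}}

```text
clock: 14.55
eef_pos: [0.6022, -0.1661, 0.1322]
tool_rot: [0.0, 1.0, -0.0, 0.002]
ft_force: [-0.1, 0.0, 0.4]
grip_width: 0.0259
grasp_force: 0.0
```

```bash
python3 look2.py
```

```text
[[ 0.6022 -0.1661  0.1322]
 [ 0.602  -0.1661  0.1318]]
loose [(0.6015, -0.1673, 0.02)] [(0.6019, -0.1671, 0.0053, np.int32(155))]
```

{"fn": "apply_moves", "kwargs": {
  "steps": [
    [[0,0,0.16],[0,0,0],0.3],
    [[0,0,0.16],[0,0,0],0.3],
    [[0,0,0.08],[0,0,0],0.3],
    [[0,0,0.054],[0,0,0],0.3],
    [[0,0,0],[0,0,0],0.3],
    [[0,0,0],[0,0,0],0],
    [[0,0,0],[0,0,0],0],
    [[0,0,0],[0,0,0],0]
  ]
}}

```text
clock: 15.27
eef_pos: [0.6018, -0.1661, 0.0403]
tool_rot: [0.0, 1.0, -0.0, 0.001]
ft_force: [-0.1, 0.6, -0.4]
grip_width: 0.0083
grasp_force: 58.4
```

{"fn": "apply_moves", "kwargs": {
  "steps": [
    [[0,0,0],[0,0,0],0],
    [[0,0,0],[0,0,0],0],
    [[0,0,-0.1],[0,0,0],0],
    [[0,0,-0.15],[0,0,0],0],
    [[0,0,-0.15],[0,0,0],0],
    [[0,0,-0.15],[0,0,0],0],
    [[0,0,-0.15],[0,0,0],0],
    [[0,0,-0.15],[0,0,0],0]
  ]
}}

```text
clock: 15.93
eef_pos: [0.6006, -0.1658, 0.2107]
tool_rot: [0.0, 1.0, 0.0, -0.0]
ft_force: [0.3, -0.2, -2.3]
grip_width: 0.0077
grasp_force: 58.5
```

{"fn": "apply_moves", "kwargs": {
  "steps": [
    [[0.058,0.16,0],[0,0,0],0],
    [[0.058,0.16,0],[0,0,0],0],
    [[0.058,0.16,0],[0,0,0],0],
    [[0.058,0.16,0],[0,0,0],0],
    [[0.058,0.16,0],[0,0,0],0],
    [[0.058,0.16,0],[0,0,0],0],
    [[0.031,0.075,0],[0,0,0],0],
    [[0,0,0],[0,0,0],0]
  ]
}}

```text
clock: 16.6
eef_pos: [0.5235, 0.0444, 0.2095]
tool_rot: [-0.002, 1.0, 0.001, -0.001]
ft_force: [-0.9, 0.2, -2.1]
grip_width: 0.0078
grasp_force: 58.8
```

{"fn": "apply_moves", "kwargs": {
  "steps": [
    [[0,0,0],[0,0,0],0],
    [[0,0,0],[0,0,0],0],
    [[0,0,0],[0,0,0],0],
    [[0,0,0],[0,0,0],0],
    [[0,0,0],[0,0,0],0],
    [[0,0,0],[0,0,0],0],
    [[0,0,0],[0,0,0],0],
    [[0,0,0],[0,0,0],0]
  ]
}}

```text
clock: 17.27
eef_pos: [0.5255, 0.0408, 0.2094]
tool_rot: [0.001, 1.0, -0.0, -0.0]
ft_force: [0.2, -0.3, -3.0]
grip_width: 0.008
grasp_force: 58.8
```

```bash
python3 look3.py w6.png; python3 - <<'E'
from h import *
c=cal("wrist"); im,d=camera("wrist"); B=(.5,.56,.01,.07)
P=cloud(d,c); m=(P[...,0]>.50)&(P[...,0]<.555)&(P[...,1]>.015)&(P[...,1]<.068)&(P[...,2]>.183)&(P[...,2]<.196)
q=P[m]; print(len(q)); print(studs(d,c,.186,.1945,B)); k=cv2.minEnclosingCircle(q[:,:2].astype(np.float32)); print(k)
E
```

```text
[[0.5255 0.0408 0.2094]
 [0.5255 0.0409 0.2095]] 0.007751654104485231 58.77329349517822 17.3667
1521
[(0.5244, 0.0405, 0.0198, np.int32(1371))]
((0.5243548154830933, 0.04054395109415054), 0.019760815426707268)
```

View pics/w6.png

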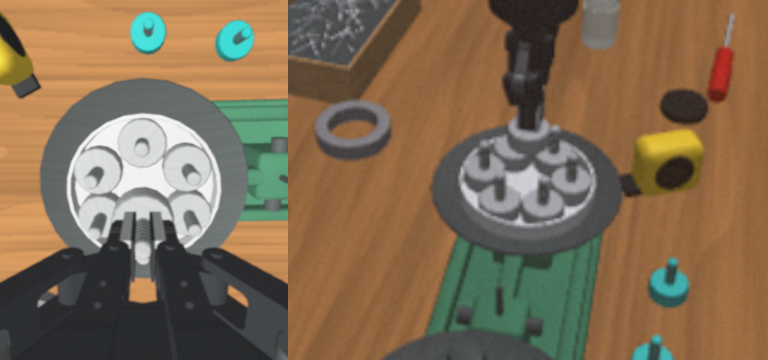

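The held foot (wrist view around (142,215)) is about 1.5 mm short of the tin centre. I correct that and descend gently.

{"fn": "apply_moves", "kwargs": {
  "steps": [
    [[-0.007,0.002,0.06],[0,0,0],0],
    [[0,0,0.06],[0,0,0],0],
    [[0,0,0.03],[0,0,0],0],
    [[0,0,0.02],[0,0,0],0],
    [[0,0,0.02],[0,0,0],0],
    [[0,0,0.02],[0,0,0],0],
    [[0,0,0.02],[0,0,0],0],
    [[0,0,0.02],[0,0,0],0]
  ]
}}

```text
clock: 18.08
eef_pos: [0.5271, 0.0415, 0.1595]
tool_rot: [0.0, 1.0, 0.0, 0.0]
ft_force: [0.6, -0.1, -1.8]
grip_width: 0.0078
grasp_force: 58.8
```

{"fn": "apply_moves", "kwargs": {
  "steps": [
    [[0,0,0.01],[0,0,0],0],
    [[0,0,0.01],[0,0,0],0],
    [[0,0,0.01],[0,0,0],0],
    [[0,0,0],[0,0,0],0],
    [[0,0,0],[0,0,0],0],
    [[0,0,0],[0,0,0],0],
    [[0,0,0],[0,0,0],0],
    [[0,0,0],[0,0,0],0]
  ]
}}

```text
clock: 18.75
eef_pos: [0.527, 0.0415, 0.1537]
tool_rot: [0.0, 1.0, 0.0, 0.0]
ft_force: [0.2, 0.4, -2.3]
grip_width: 0.0079
grasp_force: 58.8
```

```bash
python3 look.py w7.png
```

```text
discs
(0.5394, 0.0028, 0.0181) [ 13.2 -38.5] r 40.7 a -71.1
(0.5251, 0.041, 0.0196) [-1.1 -0.3] r 1.1 a -164.7
(0.5061, 0.0047, 0.0198) [-20.1 -36.6] r 41.8 a -118.8
(0.5166, 0.0823, 0.034) [-9.6 41. ] r 42.1 a 103.2
(0.4837, 0.0401, 0.0197) [-42.5  -1.2] r 42.5 a -178.4
studs
(0.4843, 0.0402, 0.0054) [-41.9  -1.1] r 41.9 a -178.5
(0.5051, 0.0761, 0.0053) [-21.1  34.8] r 40.7 a 121.2
(0.5092, 0.004, 0.0045) [-17.  -37.3] r 41.0 a -114.5
(0.5207, 0.0412, 0.0176) [-5.5 -0.1] r 5.5 a -179.0
(0.5637, 0.0412, 0.0029) [37.5 -0.1] r 37.5 a -0.2
eef [0.527  0.0415 0.1537] [0.5269 0.0415 0.1537] grip 0.007866193363905307 [-0.3 -0.1 -1.7] 18.8
```

View pics/w7.png

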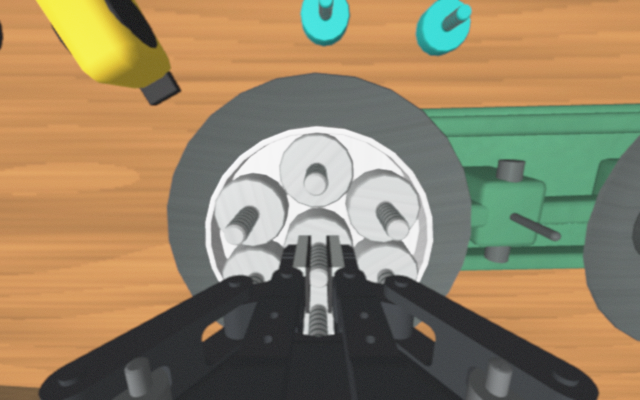

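The middle foot is down among the six at (318,240) with no contact force. I ride the pan down, release and retreat.

{"fn": "apply_moves", "kwargs": {
  "steps": [
    [[0,0,0.01],[0,0,0],0],
    [[0,0,0.01],[0,0,0],0],
    [[0,0,0.01],[0,0,0],0],
    [[0,0,0.01],[0,0,0],0],
    [[0,0,0.01],[0,0,0],0],
    [[0,0,0.01],[0,0,0],0],
    [[0,0,0],[0,0,0],0],
    [[0,0,0],[0,0,0],0]
  ]
}}

```text
clock: 19.47
eef_pos: [0.5264, 0.0414, 0.141]
tool_rot: [0.0, 1.0, -0.0, -0.001]
ft_force: [0.1, -0.0, -2.0]
grip_width: 0.008
grasp_force: 59.1
```

{"fn": "apply_moves", "kwargs": {
  "steps": [
    [[0,0,0],[0,0,0],0.25],
    [[0,0,0],[0,0,0],0.25],
    [[0,0,0],[0,0,0],0.25],
    [[0,0,0],[0,0,0],0.25],
    [[0,0,-0.1],[0,0,0],0.25],
    [[0,0,-0.15],[0,0,0],0.25],
    [[0,0,-0.15],[0,0,0],0.25],
    [[0,0,-0.1],[0,0,0],0.25]
  ]
}}

```text
clock: 20.13
eef_pos: [0.5277, 0.0415, 0.2445]
tool_rot: [0.0, 1.0, 0.0, 0.002]
ft_force: [-0.1, 0.3, -0.3]
grip_width: 0.0219
grasp_force: 0.0
```

{"fn": "apply_moves", "kwargs": {
  "steps": [
    [[-0.15,0,0],[0,0,0],0.25],
    [[-0.15,0,0],[0,0,0],0.25],
    [[-0.05,0,0],[0,0,0],0.25],
    [[0,0,0],[0,0,0],0.25],
    [[0,0,0],[0,0,0],0.25],
    [[0,0,0],[0,0,0],0.25],
    [[0,0,0],[0,0,0],0.25],
    [[0,0,0],[0,0,0],0.25]
  ]
}}

```text
clock: 20.8
eef_pos: [0.5961, 0.0415, 0.2418]
tool_rot: [0.0, 1.0, -0.0, -0.0]
ft_force: [0.2, -0.6, -0.5]
grip_width: 0.0215
grasp_force: 0.0
```

```bash
sed -i 's/\.132,\.003,TB/.120,.003,TB/; s/\.156,\.168,TB/.144,.156,TB/' look.py; python3 look.py w8.png; python3 - <<'E'
from h import *
c=cal("wrist"); im,d=camera("wrist"); P=cloud(d,c); r=np.hypot(P[...,0]-.5262,P[...,1]-.0413)
for a in (.10,.112,.12,.132,.15,.162): print(a,((abs(P[...,2]-a)<.0025)&(r<.065)).sum())
E
```

```text
discs
(0.5677, 0.0412, 0.0198) [41.5 -0.1] r 41.5 a -0.1
(0.527, 0.0413, 0.0197) [0.8 0. ] r 0.8 a 0.0
(0.527, 0.0051, 0.0392) [  0.8 -36.2] r 36.2 a -88.7
(0.5249, 0.0769, 0.0394) [-1.3 35.6] r 35.6 a 92.1
(0.4844, 0.0401, 0.0198) [-41.8  -1.2] r 41.8 a -178.4
studs
(0.489, 0.041, 0.0022) [-37.2  -0.3] r 37.2 a -179.5
(0.5059, 0.0762, 0.0053) [-20.3  34.9] r 40.4 a 120.2
(0.5073, 0.0043, 0.0054) [-18.9 -37. ] r 41.5 a -117.1
(0.5273, 0.0413, 0.0054) [1.1 0. ] r 1.1 a 0.0
(0.5452, 0.0794, 0.0051) [19.  38.1] r 42.6 a 63.5
(0.5471, 0.0049, 0.0054) [ 20.9 -36.4] r 42.0 a -60.1
(0.5682, 0.0409, 0.0054) [42.  -0.4] r 42.0 a -0.5
eef [0.5961 0.0415 0.2418] [0.5962 0.0415 0.2419] grip 0.02153435247738217 [-0.8  0.3  0.3] 20.85
0.1 3366
0.112 648
0.12 11187
0.132 84
0.15 1067
0.162 0
```

View pics/w8.png

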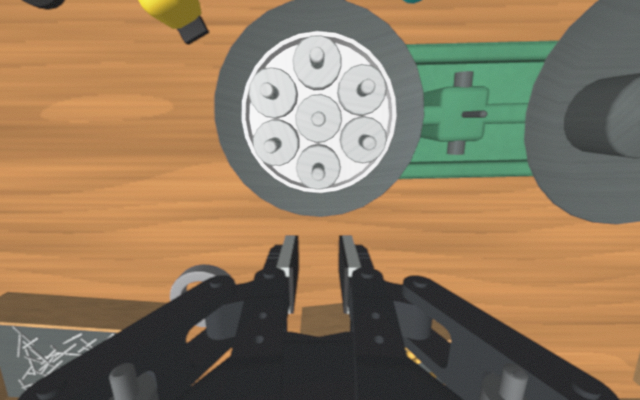

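All seven feet are in a six-around-one ring, with the middle one at (318,118), and the pan has dropped by about 12 mm. I check the foot at (317,62), whose stud read oddly.

```bash
python3 - <<'E'
from h import *
c=cal("wrist"); im,d=camera("wrist"); P=cloud(d,c)
for x,y in ((.5677,.0412),(.527,.0413),(.4844,.0402),(.505,.0766),(.507,.0044),(.545,.079),(.547,.005)):
    r=np.hypot(P[...,0]-x,P[...,1]-y); z=P[...,2]; b=(r>.009)&(r<.018)&(z>.11)&(z<.13); s=(r<.009)&(z>.14)
    A=np.c_[P[b][:,:2]-[x,y],np.ones(b.sum())]; k=np.linalg.lstsq(A,z[b],rcond=None)[0]
    print(x,y,"body z",k[2].round(4),"tilt",k[:2].round(3),"stud max",np.percentile(z[s],90).round(4) if s.any() else None,s.sum())
E
```

```text
0.5677 0.0412 body z 0.1199 tilt [-0. -0.] stud max 0.1505 159
0.527 0.0413 body z 0.1199 tilt [-0.003  0.002] stud max 0.3674 1176
0.4844 0.0402 body z 0.1199 tilt [ 0.    -0.001] stud max 0.1505 222
0.505 0.0766 body z 0.1199 tilt [0.    0.002] stud max 0.1506 208
0.507 0.0044 body z 0.1199 tilt [-0.004  0.003] stud max 0.1506 203
0.545 0.079 body z 0.1199 tilt [ 0.002 -0.   ] stud max 0.1505 176
0.547 0.005 body z 0.1199 tilt [ 0.003 -0.001] stud max 0.1505 176
```

All seven body tops are level at 0.120 m, so the pan is fully down, and none is tilted. Handing in.

```bash
python3 -c "
from h import *
print(bot.job_done(), bot.get_obs()['clock'])"
```

```text
the job is handed in; nothing more can be done
the job is handed in; nothing more can be done
```

The job is handed in at about 21 s: all seven feet measured upright and level on the tin's floor, six around one, with the pan down about 12 mm and the robot clear; the hand-in printed no verdict.

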